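# Seat a tin's lid with the pedal press

### The job

Push the row of two tins along the press's lane, without lifting them, until the first tin rests against the end stop under the ram, its lid still unpressed. Then press the pedal right down to its stop so that the ram seats that lid, and let the pedal come back up. Leave the second tin waiting behind in the lane with its lid unpressed, and do not disturb the other things on the table.

Things in the scene. Friction and masses are not known exactly. Their poses are not given: they have to be found in the camera images.
- press: Teal bench lid press, fixed, 0.26 m high. Origin on the table under the ram axis; -x to the pedal in front, +x to the column (x 48 to 94 mm), +y along the lane away from the end stop. Steel lane plate 50 mm above the table, y -50 to 215 mm, guide rails 74 mm apart and 10 mm high, open at +y. End stop face at y -35 mm. Overhead parts lie within 30 mm of the ram axis in y.
- nest (a point): Point on the lane plate under the ram axis, 50 mm above the table: where the middle of a tin's underside is when the tin rests against the end stop. Axes as the press.
- ram_face (a point): Centre of the ram's round rubber face (56 mm across), 111 mm above the table at rest; it comes down 21 mm when the pedal is at its stop.
- pedal_pad (a point): Centre of the top of the black rubber pedal pad (76 mm along press x, 60 mm along y), 135 mm in front of the ram axis, 62 mm above the table at rest, 29 mm at the stop. Moves with the pedal, which hinges about a pin along press y, 165 mm behind the pad centre, 26 mm above the table.
- pedal (a joint): Pedal angle in rad: 0 = up (spring returned), 0.2 = down on its stop. About 4 N at the pad to start, about 15 N at the stop while seating a lid. A linkage drives the ram down with it.
- tin_first: Filled balm tin standing in the lane nearer the end stop: round bamboo sleeve 70 mm in diameter and 24 mm high, with a round bamboo lid (70 mm in diameter, 17 mm high) set on top; 47 mm high in all with the lid unpressed, 41 mm with it home. Origin at the centre of its underside, z up.
- tin_second: The same kind of tin with an unpressed lid, standing behind the first in the lane, farther from the end stop. Origin at the centre of its underside, z up.
- lid_first (a joint): How far the first tin's lid has been pressed down, in m: 0 = standing 6 mm proud, 0.006 = fully home. It takes about 10 N.
- lid_second (a joint): The same for the second tin's lid.
- tin_11: Open filled tin among the bystanders at the right, 70 mm across, 31 mm high; origin under its centre.
- tin_12: Another open bystander tin at the right.
- tin_13: Another open bystander tin at the right.
- marker: Blue and grey marker pen, 132 mm long, lying at the front left.
- spatula: Spatula with a wooden handle, 231 mm long, lying at the front edge.
- spare_lid_a: Spare bamboo lid, 70 mm across, 17 mm high, lying liner up at the left.
- spare_lid_b: Another spare bamboo lid at the left.
Things that resemble listed ones, but are neither listed nor needed, are in the scene too. Leave any green or red look-alike of the tin_second alone.

How it is judged (in metres and radians):
On the way, in this order (a step that is already met when the one before it is completed fails the run):
1. the first tin rests at the end stop under the ram, its lid still unpressed and the pedal up (horizontal distance between tin_first and nest below 0.007 m and value of joint lid_first below 0.0025 m and value of joint pedal below 0.03 rad and linear speed of tin_first below 0.03 m/s), for 0.2 s.
2. the pedal is down at its stop with the tin under the ram and the lid pressed home (value of joint pedal above 0.185 rad and value of joint lid_first above 0.0045 m and horizontal distance between tin_first and nest below 0.007 m), for 0.1 s.
At the end, for the whole second after the job is handed in: First tin upright, at rest within 7 mm of the nest point, lid pressed at least 4.5 of 6 mm; pedal back up (under 0.03 rad); second tin upright between the rails, its centre 60 to 160 mm along the lane from the ram axis, lid pressed less than 2.5 mm (horizontal distance between tin_first and nest below 0.007 m and value of joint lid_first above 0.0045 m and value of joint pedal below 0.03 rad and angle between each of tin_first, tin_second's own z axis and vertical below 0.1 rad and linear speed of tin_first below 0.02 m/s and y of tin_second in the frame of press between 0.06 and 0.16 m and x of tin_second in the frame of press between -0.01 and 0.01 m and value of joint lid_second below 0.0025 m); the robot touches nothing.
It fails at once if a bystander is pushed more than 30 mm (distance of any of tin_11, tin_12, tin_13, marker, spatula, spare_lid_a, spare_lid_b from where it was at the start of the episode above 0.03 m).
It fails at once if a lane tin is lifted off the lane or tipped ((height (world z) of tin_first above 0.075 m or height (world z) of tin_first below 0.04 m or angle between tin_first's own z axis and vertical above 0.3 rad) or (height (world z) of tin_second above 0.075 m or height (world z) of tin_second below 0.04 m or angle between tin_second's own z axis and vertical above 0.3 rad)).
It also fails if it takes over 40 s, if anything falls off the work surface, if the arm or the gripper's body presses on something with over 40 N, if the wrist force passes 120 N, or if a joint passes its speed limit or range.

### The arm

A 6-joint arm with a two-finger parallel gripper is mounted at the origin on a cart in front of the work surface, level with it; the furniture and walls round the work are solid. World frame = base frame: x ahead of the robot, y to its left, z up, the work surface at z = 0. Lengths are in mm, angles in rad, forces in N, time in s.
With the tool pointing down it reaches from about 300 to 775 mm from the base axis. Payload 14.6 kg.
Tool frame: the origin (TCP) lies midway between the tips of the shut fingers; the grasp point (between the pads) lies 19 mm behind it (manip.grasp_offset is the distance from the TCP to the grasp point, in mm); z points along the fingers, y is the line along which they close (so a half turn about z gives the same grasp; the last joint's range is limited). The gripper opens to 94 mm and grips with 3 to 60 N. Pads are 16 mm wide; open, the fingers measure 119 mm over their backs; the gripper's body (75 mm by 177 mm) begins 78 mm behind the grasp point.
Start: joints at [-1.186, 0.3, 1.521, -0, 1.321, -0.067], TCP at [240.114, -494.807, 183.046] pointing down, gripper open.
Joint ranges: [-3.03, 3.03], [-0.79, 2.21], [0.23, 2.52], [-1.04, 4.18], [0, 3.07], [-2.55, 2.55]. Speed limits (rad/s): [2.22, 2.22, 2.57, 3.14, 3.14, 3.14].

### API

Orientations are given as [roll, pitch, yaw] about the fixed x, y, z axes, in that order (R = Rz(yaw) Ry(pitch) Rx(roll)).
In Python, from cell import manip, viewer gives the robot as it stands. The module is installed in compiled form; this text tells all that it offers.
- The arm moves only by the tool move_arm, never from a script. Its argument "moves" is a list of rows, each a list of 4 numbers: the shift along the tool's x, y, z in m, then the turn about the tool's z in rad. A call has 1 to 12 rows; each row is the pose to reach, as a shift and turn from the pose commanded when the call began, along the tool's axes at that moment; what a row does not reach only later rows make up. A row lasts 1/10 s, in which the tool goes at most 50 mm and 8.59 degrees, less where a joint would pass 70% of its speed; a pose out of reach is approached as far as the arm can. A call with a gripper value outside its range is refused whole. "jaw" is the finger opening in m, from 0 to 0.094, set as the call begins (left out, the last holds). The fingers move at their own pace and stop on an object; "squeeze" is the grip in N (left out, the last holds). Time passes only in rows, so rows that repeat a pose let the fingers close. It gives the time, the measured TCP pose, the force, the opening and the grip force at its end, in the units of the state.
- manip.read_state(): the state, without advancing time (a new reading comes with each control period).
- viewer.camera(name): name is "side" or "top" or "wrist"; returns a dict with "frame" (384x512x3 uint8, blue, green, red), "z_map" (384x512 float32, mm along the optical axis (not along the pixel's ray), 0 where there is no reading), "fx", "fy", "cx", "cy" (pixels), "D" ([k1, k2, p1, p2, k3] as OpenCV has them; the pictures are not rectified), "origin" and "orientation" of the camera in the world. Camera axes: x right, y down, z forward; pixel columns grow to the right and rows downward; lengths in mm; the calibration is good to about 2 mm. A picture is of the moment at which its call begins.
- manip.sign_off(): hands the job in; it is judged then, once.
The state is a dict: "clock": time; "joints": joint angles; "qd": joint speeds; "effort": joint torques, N m; "eef_pos": TCP position; "eef_rot": TCP orientation; "wrist_force": force on the tool from outside, world axes, zero at the start; "moment": the same for the moment, N m; "finger_gap": finger opening in mm; "finger_force": force on a finger pad.
Only numpy, scipy, OpenCV 4.12 (cv2) and the standard library are available. Lean on these libraries where they do the work, as an engineer would, in place of code of your own. Each camera call takes 0.05 s, during which the arm holds its last target. There are 200 camera calls.

## Working session

There is one attempt and no reset: what is moved stays moved. The work goes in short steps, Python scripts to look and compute and a tool call to move; the robot and the scene stay as the last step left them, time stands still between calls to the robot, and variables do not carry over. Pictures are saved under pics/ and viewed, at most 10 in all, crops included, and the job is handed in when it is done.

Besides the shell and the picture viewer there is one more tool, called after "Request:" as name(argument=value, ...) on one line, values as JSON. move_arm: Moves the arm, as the interface text tells. Its arguments: {"type":"object","properties":{"moves":{"type":"array"},"jaw":{"type":"number"},"squeeze":{"type":"number"}},"required":["moves"]}

```bash
mkdir -p pics; cat > h.py <<'E'
import numpy as np, cv2
from scipy.spatial.transform import Rotation as R
from cell import manip, viewer
def cam(n):
    c=viewer.camera(n); return c
def rot(c):
    o=np.array(c["orientation"],float)
    return o if o.shape==(3,3) else R.from_euler('xyz',o).as_matrix()
def K(c): return np.array([[c["fx"],0,c["cx"]],[0,c["fy"],c["cy"]],[0,0,1.]])
def rays(c,uv):
    p=cv2.undistortPoints(np.array(uv,float).reshape(-1,1,2),K(c),np.array(c["D"],float)).reshape(-1,2)
    return np.c_[p,np.ones(len(p))]
def onplane(c,uv,z):
    d=rays(c,uv)@rot(c).T; o=np.array(c["origin"],float)
    return o+d*((z-o[2])/d[:,2])[:,None]
def cloud(c):
    h,w=c["z_map"].shape; v,u=np.mgrid[:h,:w]
    d=rays(c,np.c_[u.ravel(),v.ravel()])*c["z_map"].reshape(-1,1)
    return (d@rot(c).T+np.array(c["origin"],float)).reshape(h,w,3)
E
python3 - <<'E'
from h import *
import pickle
cs={n:cam(n) for n in("top","side")}
pickle.dump(cs,open("c0.pkl","wb"))
for n,c in cs.items(): cv2.imwrite(f"pics/{n}0.png",cv2.resize(c["frame"],None,fx=1.5,fy=1.5)); print(n,c["origin"],c["orientation"],c["fx"],c["D"])
s=manip.read_state(); print(s)
E
```

```text
top [ 473.7983974    63.30027229 1350.45329086] [-3.10425554  0.01511013 -1.56844078] 380.5559764180571 [0.04220853 0.         0.         0.         0.        ]
side [253.21381017 789.90653294 649.38743918] [-2.21673787 -0.02154027 -2.77087958] 348.8323679699791 [-0.05742795  0.          0.          0.          0.        ]
{'clock': 0.1, 'joints': array([-1.18559860e+00,  3.00426200e-01,  1.52148453e+00, -4.18067420e-05,
        1.32066270e+00, -6.66279586e-02]), 'qd': array([ 1.29897501e-03, -8.55398082e-06, -1.02192996e-03, -8.79051031e-04,
        9.00078359e-04,  1.80530230e-05]), 'effort': array([ 1.16150084e-03, -5.32644260e+01, -3.53281546e+01,  7.09568267e-02,
        2.34990043e-02, -6.81066263e-05]), 'eef_pos': array([ 240.01933383, -494.60373008,  182.55180234]), 'eef_rot': array([-3.14061136e+00, -2.48929268e-05,  4.51836042e-01]), 'wrist_force': array([0.3435209 , 0.18474759, 0.81738797]), 'moment': array([-0.04219289, -0.00852332,  0.00650615]), 'finger_force': 0.0, 'finger_gap': 94.07030806919381}
```

View pics/top0.png

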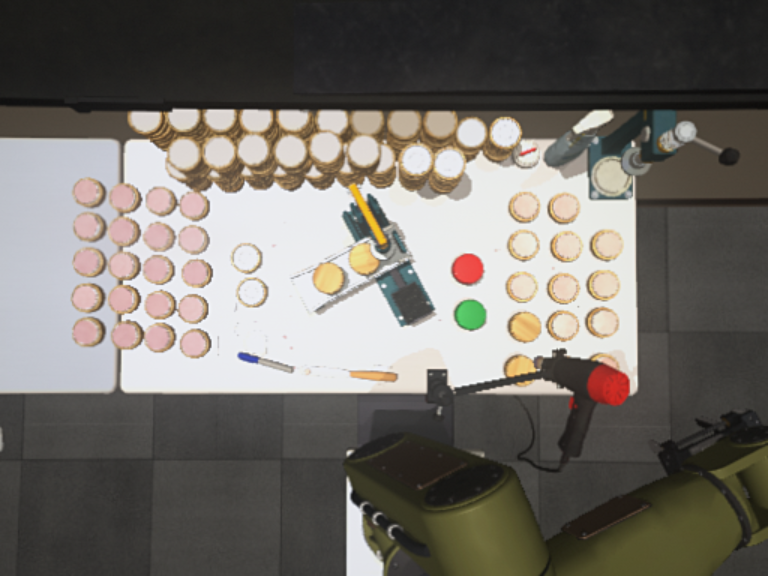

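View pics/side0.png

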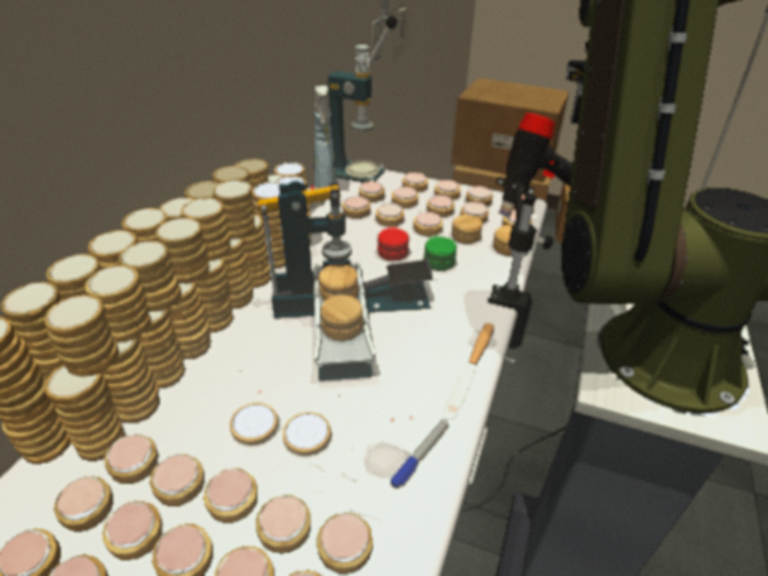

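The top view shows the two tins in the lane: the second at (328,277) and the first at (366,258). The press head is at (390,245) and the pedal pad at (408,297), in 1.5x pixels. Things that could be taken for the lane tins:
- red tin at (468,268)
- green tin at (470,315)
- lidded tins at right, (525,326) and (520,369)
- spare lids at (247,257) and (252,292)

The lane tins are the two bamboo ones between the rails.

```bash
python3 - <<'E'
from h import *
import pickle
cs=pickle.load(open("c0.pkl","rb"));c=cs["top"];f=c["frame"]
P=cloud(c)
hsv=cv2.cvtColor(f,cv2.COLOR_BGR2HSV)
m=cv2.inRange(hsv,(10,70,120),(28,255,255)); 
roi=np.zeros_like(m);roi[150:205,195:260]=255
z=P[...,2]
lid=((m>0)&(roi>0)&(z>80)&(z<110)).astype(np.uint8)*255
n,l,st,ce=cv2.connectedComponentsWithStats(lid)
for i in range(1,n):
    if st[i,4]>60:
        pts=np.argwhere(l==i)[:,::-1].astype(np.float32)
        (u,v),r=cv2.minEnclosingCircle(pts)
        print("lid",ce[i],st[i],(u,v),r,"z",np.median(z[l==i]),onplane(c,[ce[i],(u,v)],97)[:,:2].round(1), "diam",2*r*1250/c["fx"])
# pedal pad: dark, z 50..75
g=hsv[...,2]
pad=((g<70)&(z>45)&(z<80)); pad[:180]=0;pad[225:]=0;pad[:,:240]=0;pad[:,300:]=0
pad=cv2.morphologyEx(pad.astype(np.uint8),cv2.MORPH_OPEN,np.ones((3,3)))
n,l,st,ce=cv2.connectedComponentsWithStats(pad)
for i in range(1,n):
    if st[i,4]>60:
        pts=np.argwhere(l==i)[:,::-1].astype(np.float32); b=cv2.boxPoints(cv2.minAreaRect(pts))
        w=onplane(c,b,62); print("pad",ce[i],st[i],np.median(z[l==i]),onplane(c,[ce[i]],62).round(1),w.round(0).tolist(),[np.linalg.norm(w[k]-w[k-1]).round(0) for k in range(4)])
# plate
pl=((z>43)&(z<64)&(hsv[...,1]<60)); pl[:140]=0;pl[220:]=0;pl[:,:185]=0;pl[:,285:]=0
pl=cv2.morphologyEx(pl.astype(np.uint8),cv2.MORPH_OPEN,np.ones((2,2)))
n,l,st,ce=cv2.connectedComponentsWithStats(pl)
for i in range(1,n):
    if st[i,4]>60:
        pts=np.argwhere(l==i)[:,::-1].astype(np.float32);w=onplane(c,cv2.boxPoints(cv2.minAreaRect(pts)),55)
        print("plate",st[i],w.round(0).tolist(),[np.linalg.norm(w[k]-w[k-1]).round(0) for k in range(4)])
crop=f[120:230,175:305].copy()
cv2.imwrite("pics/crop0.png",cv2.resize(crop,None,fx=6,fy=5.4,interpolation=cv2.INTER_CUBIC))
# side view check of tin lids
c2=cs["side"];P2=cloud(c2);h2=cv2.cvtColor(c2["frame"],cv2.COLOR_BGR2HSV)
m2=((P2[...,2]>92)&(P2[...,2]<102)&(h2[...,1]>70)); m2[:170]=0;m2[225:]=0;m2[:,:205]=0;m2[:,250:]=0
n,l,st,ce=cv2.connectedComponentsWithStats(m2.astype(np.uint8))
for i in range(1,n):
    if st[i,4]>20: q=P2[l==i];print("side lid",st[i],q.mean(0).round(1),q.min(0).round(),q.max(0).round())
E
```

```text
lid [241.50511945 172.79863481] [233 162  20  21 293] (242.31068420410156, 172.27670288085938) 10.414715766906738 z 96.68451062741656 [[588.8 120.3]
 [590.6 117.7]] diam 68.41776514019139
lid [218.48328267 184.98784195] [209 175  20  21 329] (218.44564819335938, 184.8913116455078) 10.426523208618164 z 95.71335905604474 [[548.4 196.2]
 [548.7 196.4]] diam 68.49533218973927
plate [ 195  149   80   61 1032] [[550.0, 288.0, 55.0], [681.0, 57.0, 55.0], [594.0, 8.0, 55.0], [463.0, 238.0, 55.0]] [np.float64(100.0), np.float64(265.0), np.float64(101.0), np.float64(264.0)]
plate [262 188  22  22 257] [[526.0, 64.0, 55.0], [555.0, 7.0, 55.0], [491.0, -25.0, 55.0], [463.0, 32.0, 55.0]] [np.float64(71.0), np.float64(64.0), np.float64(71.0), np.float64(64.0)]
side lid [213 176  25  17 344] [589.  121.9  97.2] [556.  85.  92.] [625. 153. 101.]
side lid [214 196  27  20 417] [546.  201.1  96.6] [513. 164.  92.] [580. 232.  99.]
```

View pics/crop0.png

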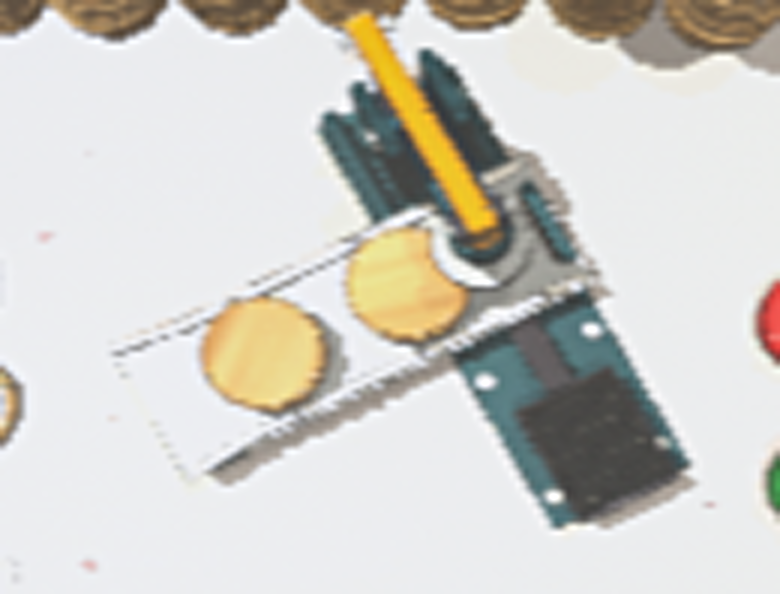

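The crop confirms the two bamboo tins in the lane, at crop (265,352) and (408,284). The pad is at (603,445) and the ram at (480,240). The masks clipped part of the pad, so I'll refine the yaw and the pad.

```bash
python3 - <<'E'
from h import *
import pickle
cs=pickle.load(open("c0.pkl","rb"))
for nme in("top","side"):
    c=cs[nme];P=cloud(c);hsv=cv2.cvtColor(c["frame"],cv2.COLOR_BGR2HSV);X,Y,Z=P[...,0],P[...,1],P[...,2]
    box=(X>430)&(X<680)&(Y>-60)&(Y<320)
    for lab,m in(("pad",box&(hsv[...,2]<85)&(hsv[...,1]<90)&(Z>48)&(Z<76)&(X<575)&(Y<75)),("plate",box&(Z>46)&(Z<54)&(hsv[...,1]<60)&(hsv[...,2]>90)&(Y>30)),("rail",box&(Z>56)&(Z<64)&(hsv[...,1]<80)&(hsv[...,2]>90)&(Y>80))):
        q=P[m]
        if len(q)<15: print(nme,lab,len(q));continue
        r=cv2.minAreaRect(q[:,:2].astype(np.float32)); print(nme,lab,len(q),"z",np.median(q[:,2]).round(1),"mean",q.mean(0).round(1),"rect",[np.round(t,1) for t in r],cv2.boxPoints(r).round(0).tolist())
    # shrink/print ram: anything high near head
    m=box&(Z>150)&(Z<262); q=P[m]; print(nme,"high",len(q),q.min(0).round(),q.max(0).round())
E
```

```text
top pad 393 z 61.9 mean [495.2  12.7  62.2] rect [array([496.4,  13.6]), array([78.2, 61.9]), np.float64(28.3)] [[447.0, 22.0], [477.0, -32.0], [545.0, 5.0], [516.0, 59.0]]
top plate 713 z 49.8 mean [557.7 169.1  49.9] rect [array([578.3, 157.6]), array([188.6, 260.1]), np.float64(5.0)] [[473.0, 279.0], [496.0, 20.0], [684.0, 36.0], [661.0, 295.0]]
top rail 183 z 59.7 mean [558.4 181.8  59.7] rect [array([560.9, 176.5]), array([ 96.4, 200.6]), np.float64(28.5)] [[471.0, 242.0], [566.0, 65.0], [651.0, 111.0], [555.0, 288.0]]
top high 400 [596.  63. 155.] [680. 139. 253.]
side pad 373 z 62.7 mean [490.4  18.5  62.7] rect [array([495.5,  16.7]), array([91.6, 60.1]), np.float64(32.9)] [[441.0, 17.0], [473.0, -33.0], [550.0, 16.0], [518.0, 67.0]]
side plate 721 z 50.8 mean [536.2 221.   50.6] rect [array([553.7, 140.1]), array([137.6, 265.3]), np.float64(27.2)] [[432.0, 227.0], [553.0, -9.0], [676.0, 54.0], [554.0, 290.0]]
side rail 278 z 60.6 mean [557.9 185.3  60.5] rect [array([567.9, 163.8]), array([ 96.7, 231.3]), np.float64(29.4)] [[469.0, 241.0], [583.0, 39.0], [667.0, 87.0], [553.0, 288.0]]
side high 1222 [595.  62. 150.] [680. 141. 250.]
```

```bash
python3 - <<'E'
from h import *
import pickle
cs=pickle.load(open("c0.pkl","rb"))
for n in cs:
    P=cloud(cs[n]);X,Y,Z=P[...,0],P[...,1],P[...,2]
    for y in range(-480,-20,40):
        m=(Y>y)&(Y<y+40)&(X>180)&(X<420)&(Z>5)&(Z<500)
        if n=="side": m&=(np.arange(512)<385)[None,:]
        else: m[283:]=0
        if m.sum()>3: q=P[m]; print(n,y,m.sum(),"x",q[:,0].min().round(),q[:,0].max().round(),"zmax",q[:,2].max().round())
E
```

```text
top -480 45 x 346.0 412.0 zmax 33.0
top -440 76 x 358.0 419.0 zmax 33.0
top -400 203 x 300.0 419.0 zmax 272.0
top -360 624 x 252.0 419.0 zmax 282.0
top -320 799 x 247.0 419.0 zmax 266.0
top -280 342 x 292.0 419.0 zmax 155.0
top -240 245 x 296.0 419.0 zmax 158.0
top -200 80 x 320.0 386.0 zmax 159.0
top -160 82 x 312.0 403.0 zmax 163.0
top -120 84 x 303.0 410.0 zmax 165.0
top -80 282 x 251.0 385.0 zmax 238.0
top -40 189 x 250.0 413.0 zmax 232.0
side -440 12 x 311.0 420.0 zmax 25.0
side -400 4 x 299.0 356.0 zmax 258.0
side -360 419 x 246.0 419.0 zmax 279.0
side -320 1091 x 241.0 419.0 zmax 266.0
side -280 277 x 332.0 420.0 zmax 169.0
side -240 236 x 325.0 420.0 zmax 153.0
side -200 32 x 323.0 340.0 zmax 156.0
side -160 32 x 319.0 332.0 zmax 159.0
side -120 10 x 318.0 324.0 zmax 162.0
side -80 558 x 248.0 341.0 zmax 236.0
side -40 529 x 242.0 341.0 zmax 369.0
```

Request:
move_arm(moves=[[0,0,-0.05,0],[0,0,-0.1,0],[0,0,-0.15,0],[0,0,-0.2,0],[0,0,-0.2,0],[0.036,-0.034,-0.2,-0.1],[0.072,-0.068,-0.2,-0.2],[0.108,-0.102,-0.2,-0.3],[0.144,-0.136,-0.2,-0.4],[0.18,-0.17,-0.2,-0.5],[0.216,-0.204,-0.2,-0.6],[0.252,-0.239,-0.2,-0.7]], jaw=0)

```text
clock: 1.3
eef_pos: [362.5, -168.0, 382.6]
eef_rot: [-3.141, -0.0, 1.155]
wrist_force: [0.3, -0.5, 0.0]
finger_gap: 1.8
finger_force: 0.0
```

```bash
cat >> h.py <<'E'
O=np.array([614,77.5]);T=np.deg2rad(28.3);EX=np.array([np.cos(T),np.sin(T)]);EY=np.array([-np.sin(T),np.cos(T)])
def go(px,py,z,yaw=T+np.pi/2):
    s=manip.read_state();Rm=R.from_euler('xyz',s["eef_rot"]).as_matrix();p=s["eef_pos"]
    t=np.r_[O+px*EX+py*EY,z]
    print("clk",s["clock"],"pos",p.round(1),"press xy",((p[:2]-O)@EX).round(1),((p[:2]-O)@EY).round(1),"rot",s["eef_rot"].round(3),"F",s["wrist_force"].round(1),"gap",round(s["finger_gap"],1))
    d=(yaw-s["eef_rot"][2]+np.pi)%(2*np.pi)-np.pi
    print("shift m",((t-p)@Rm/1000).round(4),"turn",round(-d,3))
E
python3 -c "
from h import *
go(-1.3,195,380)"
```

```text
clk 1.3 pos [ 362.5 -168.   382.6] press xy -337.9 -97.0 rot [-3.141 -0.     1.155] F [ 0.3 -0.5  0. ] gap 1.8
shift m [ 0.4449 -0.0236  0.0027] turn -0.909
```

Request:
move_arm(moves=[[0.045,-0.002,0,-0.1],[0.09,-0.005,0,-0.2],[0.135,-0.007,0,-0.3],[0.18,-0.01,0,-0.4],[0.225,-0.012,0,-0.5],[0.27,-0.014,0,-0.6],[0.315,-0.017,0,-0.7],[0.36,-0.019,0,-0.8],[0.405,-0.022,0,-0.9],[0.445,-0.024,0,-0.91],[0.445,-0.024,0,-0.91],[0.445,-0.024,0,-0.91]])

```text
clock: 2.5
eef_pos: [521.5, 246.7, 381.9]
eef_rot: [-3.14, -0.0, 2.063]
wrist_force: [0.4, -0.9, -0.6]
finger_gap: 0.3
finger_force: 0.0
```

```bash
python3 -c "
from h import *
go(-1.3,195,60)"
```

```text
clk 2.5 pos [521.5 246.7 381.9] press xy -1.3 192.8 rot [-3.14  -0.     2.063] F [ 0.4 -0.9 -0.6] gap 0.3
shift m [0.0022 0.0006 0.3219] turn -0.002
```

Request:
move_arm(moves=[[0.003,0,0.05,0],[0.003,0,0.1,0],[0.003,0,0.15,0],[0.003,0,0.2,0],[0.003,0,0.24,0],[0.003,0,0.27,0],[0.003,0,0.29,0],[0.003,0,0.305,0],[0.003,0,0.315,0],[0.003,0,0.32,0],[0.003,0,0.32,0]])

```text
clock: 3.6
eef_pos: [520.1, 248.5, 63.2]
eef_rot: [-3.142, -0.0, 2.061]
wrist_force: [-0.4, 0.0, -0.3]
finger_gap: 0.4
finger_force: 0.0
```

```bash
python3 - <<'E'
from h import *
go(-1.3,113,61)
c=cam("side");cv2.imwrite("pics/s1.png",cv2.resize(c["frame"][130:280,150:320],None,fx=4,fy=4,interpolation=cv2.INTER_CUBIC))
E
```

```text
clk 3.6 pos [520.1 248.5  63.2] press xy -1.6 195.1 rot [-3.142 -0.     2.061] F [-0.4  0.  -0.3] gap 0.4
shift m [-0.0821  0.0006  0.0021] turn -0.004
```

View pics/s1.png

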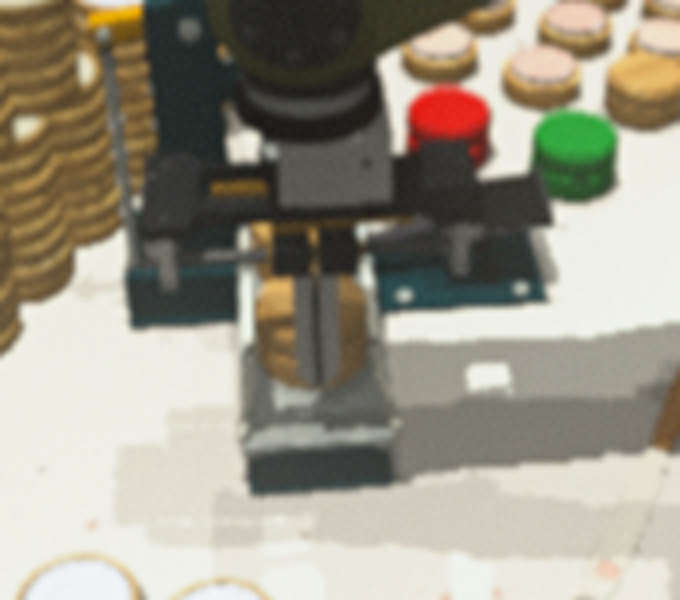

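The crop shows the closed fingers at (315,330) behind the second tin, between the rails and clear of both. I'll push now.

Request:
move_arm(moves=[[-0.008,0,0,0],[-0.014,0,0,0],[-0.02,0,0,0],[-0.026,0,0,0],[-0.032,0,0,0],[-0.038,0,0,0],[-0.044,0,0,0],[-0.05,0,0,0],[-0.056,0,0,0],[-0.062,0,0,0],[-0.067,0,0,0],[-0.07,0,0,0]])

```text
clock: 4.85
eef_pos: [553.4, 186.8, 63.0]
eef_rot: [-3.142, -0.0, 2.062]
wrist_force: [-0.7, 1.4, 0.3]
finger_gap: 0.6
finger_force: 0.6
```

Request:
move_arm(moves=[[-0.002,0,0,0],[-0.004,0,0,0],[-0.006,0,0,0],[-0.006,0,0,0]])

```text
clock: 5.25
eef_pos: [556.0, 181.8, 63.0]
eef_rot: [-3.142, 0.0, 2.062]
wrist_force: [-0.3, 1.0, 0.7]
finger_gap: 0.6
finger_force: 0.1
```

```bash
python3 -c "
from h import *
go(-1.3,113,63)"
```

```text
clk 5.25 pos [556.  181.8  63. ] press xy -1.6 119.3 rot [-3.142  0.     2.062] F [-0.3  1.   0.7] gap 0.6
shift m [-0.0063  0.0003  0.    ] turn -0.003
```

Request:
move_arm(moves=[[-0.002,0,0,0],[-0.004,0,0,0],[-0.0045,0,0,0],[-0.0045,0,0,0]])

```text
clock: 5.65
eef_pos: [558.1, 177.8, 63.0]
eef_rot: [-3.142, 0.0, 2.062]
wrist_force: [-0.5, -0.6, -0.3]
finger_gap: 0.4
finger_force: 0.2
```

Request:
move_arm(moves=[[-0.001,0,0,0],[-0.002,0,0,0],[-0.002,0,0,0]])

```text
clock: 5.95
eef_pos: [559.1, 176.1, 63.1]
eef_rot: [3.142, 0.0, 2.062]
wrist_force: [-0.3, 0.9, -0.1]
finger_gap: 0.5
finger_force: 0.3
```

```bash
python3 -c "
from h import *
go(-1.3,113,63)"
```

```text
clk 5.95 pos [559.1 176.1  63.1] press xy -1.6 112.9 rot [3.142 0.    2.062] F [-0.3  0.9 -0.1] gap 0.5
shift m [0.0001 0.0003 0.0001] turn -0.003
```

Request:
move_arm(moves=[[-0.001,0,0,0],[-0.002,0,0,0],[-0.002,0,0,0]])

```text
clock: 6.25
eef_pos: [560.0, 174.3, 63.0]
eef_rot: [-3.142, 0.0, 2.062]
wrist_force: [0.0, 0.2, 0.1]
finger_gap: 0.7
finger_force: 0.3
```

Request:
move_arm(moves=[[-0.001,0,0,0],[-0.002,0,0,0],[-0.002,0,0,0]])

```text
clock: 6.55
eef_pos: [560.7, 173.2, 63.0]
eef_rot: [-3.141, -0.001, 2.062]
wrist_force: [-1.4, 6.1, 0.2]
finger_gap: 0.2
finger_force: 2.8
```

```bash
python3 - <<'E'
from h import *
go(-1.3,113,63)
c=cam("side");P=cloud(c);h2=cv2.cvtColor(c["frame"],cv2.COLOR_BGR2HSV)
m=(P[...,2]>75)&(P[...,2]<102)&(h2[...,1]>90)&(h2[...,0]<30)
q=P[m];a=(q[:,:2]-O)@EX;b=(q[:,:2]-O)@EY;k=(abs(a)<45)&(b>-60)&(b<150)
print(k.sum(),np.histogram(b[k],bins=np.arange(-50,130,10)))
cv2.imwrite("pics/s2.png",cv2.resize(c["frame"][130:280,150:320],None,fx=4,fy=4,interpolation=cv2.INTER_CUBIC))
E
```

```text
clk 6.55 pos [560.7 173.2  63. ] press xy -1.6 109.5 rot [-3.141e+00 -1.000e-03  2.062e+00] F [-1.4  6.1  0.2] gap 0.2
shift m [0.0035 0.0003 0.    ] turn -0.003
318 (array([ 0,  0,  0,  0,  3, 14, 38, 33,  3, 19, 31, 38, 37, 53, 49,  0,  0]), array([-50, -40, -30, -20, -10,   0,  10,  20,  30,  40,  50,  60,  70,
        80,  90, 100, 110, 120]))
```

View pics/s2.png

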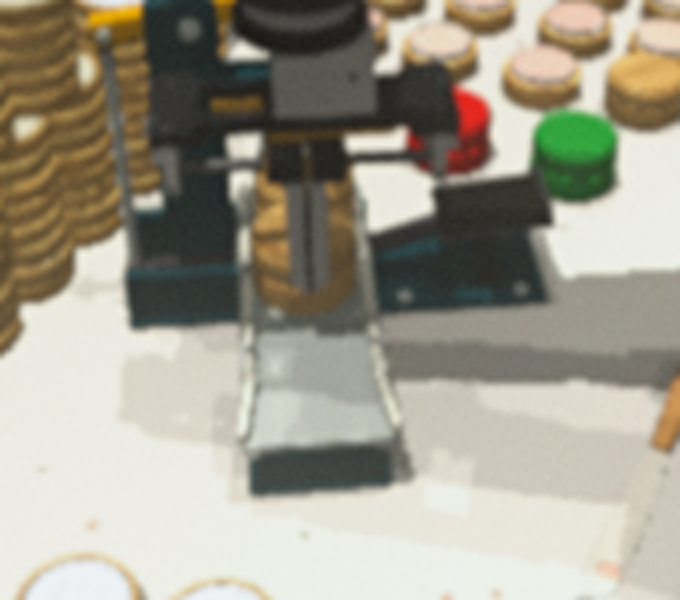

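The crop shows both tins pushed up against the press and the fingers at (308,240). The wrist force jumped to 6 N, so the row is on the stop. I'll settle it, back off and lift.

Request:
move_arm(moves=[[-0.001,0,0,0],[-0.001,0,0,0],[0.003,0,0,0],[0.01,0,0,0],[0.025,0,0,0],[0.03,0,-0.02,0],[0.03,0,-0.06,0],[0.03,0,-0.1,0],[0.03,0,-0.15,0],[0.03,0,-0.18,0],[0.03,0,-0.18,0]])

```text
clock: 7.7
eef_pos: [547.6, 200.3, 247.9]
eef_rot: [3.134, 0.002, 2.062]
wrist_force: [-0.1, 0.3, -0.6]
finger_gap: 0.4
finger_force: 0.0
```

```bash
python3 - <<'E'
from h import *
go(-145,0,240,T)
c=cam("side");P=cloud(c);h2=cv2.cvtColor(c["frame"],cv2.COLOR_BGR2HSV)
m=(P[...,2]>52)&(P[...,2]<102)&(h2[...,1]>90)&(h2[...,0]<30)
q=P[m];a=(q[:,:2]-O)@EX;b=(q[:,:2]-O)@EY;k=(abs(a)<45)&(b>-60)&(b<150)
print(k.sum(),np.histogram(b[k],bins=np.arange(-50,130,10))[0],a[k].min(),a[k].max(),b[k].max())
t=k&(q[:,2]>92);print("lid2 y",b[t&(b>36)].min(),b[t&(b>36)].max(),"z",np.median(q[t,2]))
cv2.imwrite("pics/s3.png",cv2.resize(c["frame"][130:280,150:320],None,fx=4,fy=4,interpolation=cv2.INTER_CUBIC))
E
```

```text
clk 7.7 pos [547.6 200.3 247.9] press xy -0.2 139.5 rot [3.134e+00 2.000e-03 2.062e+00] F [-0.1  0.3 -0.6] gap 0.4
shift m [-0.1399 -0.1445  0.007 ] turn 1.568
805 [  0   0   0   1  13  50  74  71  15  45  55  52  70 107 201  51   0] -36.18927966001354 33.14498986356553 102.78653182874385
lid2 y 36.1197857260852 101.92800469215568 z 97.05120037700493
```

View pics/s3.png

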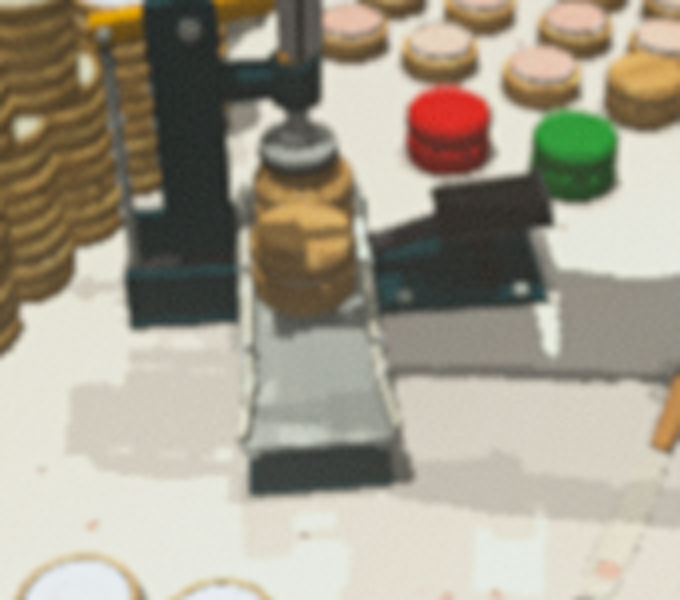

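The crop shows the first tin under the raised ram (298,150) and the second right behind it at (300,250). Its front edge at y≈102 mm puts the first tin at y≈-2 to 0 mm. Next is the pedal.

Request:
move_arm(moves=[[0,-0.03,0,0.14],[0,-0.06,0,0.28],[0,-0.09,0,0.42],[0,-0.12,0,0.56],[-0.01,-0.14,0,0.7],[-0.04,-0.145,0,0.84],[-0.07,-0.145,0,0.98],[-0.1,-0.145,0,1.12],[-0.12,-0.145,0,1.26],[-0.14,-0.145,0,1.4],[-0.14,-0.145,0,1.54],[-0.14,-0.145,0,1.57]])

```text
clock: 8.95
eef_pos: [484.4, 7.3, 241.4]
eef_rot: [-3.14, 0.002, 0.488]
wrist_force: [0.1, -0.0, -0.2]
finger_gap: 0.6
finger_force: 0.0
```

```bash
python3 - <<'E'
from h import *
go(-145,0,70,T)
E
```

```text
clk 8.95 pos [484.4   7.3 241.4] press xy -147.4 -0.4 rot [-3.14e+00  2.00e-03  4.88e-01] F [ 0.1 -0.  -0.2] gap 0.6
shift m [ 0.0028 -0.0002  0.1714] turn -0.006
```

Request:
move_arm(moves=[[0.003,0,0.045,0],[0.003,0,0.09,0],[0.003,0,0.125,0],[0.003,0,0.15,0],[0.003,0,0.165,0],[0.003,0,0.168,0],[0.003,0,0.168,0]])

```text
clock: 9.65
eef_pos: [487.1, 9.1, 74.7]
eef_rot: [-3.141, 0.001, 0.494]
wrist_force: [0.8, -0.3, -0.5]
finger_gap: 0.7
finger_force: 0.0
```

Request:
move_arm(moves=[[0,0,0.005,0],[0,0,0.01,0],[0,0,0.015,0],[0,0,0.02,0],[0,0,0.025,0],[0,0,0.03,0],[0,0,0.034,0],[0,0,0.036,0]])

```text
clock: 10.45
eef_pos: [487.4, 8.7, 38.6]
eef_rot: [-3.141, 0.0, 0.492]
wrist_force: [-0.6, -0.9, 0.8]
finger_gap: 0.5
finger_force: 0.8
```

```bash
python3 - <<'E'
from h import *
go(-145,0,30,T)
c=cam("side")
cv2.imwrite("pics/s4.png",cv2.resize(c["frame"][110:260,190:360],None,fx=4,fy=4,interpolation=cv2.INTER_CUBIC))
P=cloud(c);V=cv2.cvtColor(c["frame"],cv2.COLOR_BGR2HSV)
a=(P[...,:2]-O)@EX;b=(P[...,:2]-O)@EY
m=(a>-175)&(a<-95)&(abs(b)<32)&(P[...,2]>15)&(P[...,2]<80)&(V[...,2]<85)
print(m.sum(),np.histogram(P[m][:,2],bins=range(15,85,5)))
E
```

```text
clk 10.45 pos [487.4   8.7  38.6] press xy -144.1 -0.6 rot [-3.141  0.     0.492] F [-0.6 -0.9  0.8] gap 0.5
shift m [-0.0009 -0.0006  0.0086] turn -0.002
373 (array([ 29,   2,   0,   0,   0,   2,   5,  19, 149, 146,  12,   7,   2]), array([15, 20, 25, 30, 35, 40, 45, 50, 55, 60, 65, 70, 75, 80]))
```

View pics/s4.png

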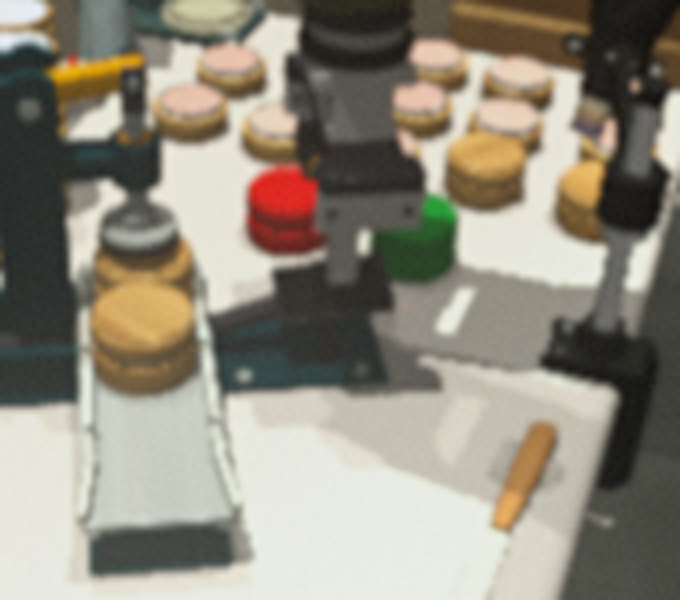

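```bash
python3 - <<'E'
from h import *
for n in("side","top"):
    c=cam(n);P=cloud(c);V=cv2.cvtColor(c["frame"],cv2.COLOR_BGR2HSV)
    a=(P[...,:2]-O)@EX;b=(P[...,:2]-O)@EY;z=P[...,2]
    reg=(a>-200)&(a<-80)&(abs(b)<70)
    for lo,hi in((20,30),(30,40),(40,50),(50,56),(56,62),(62,70),(70,80),(80,95),(95,110)):
        m=reg&(z>lo)&(z<hi)
        if m.sum()>3: print(n,lo,hi,m.sum(),"a",np.percentile(a[m],[2,50,98]).round(),"b",np.percentile(b[m],[2,50,98]).round(),"V",np.median(V[m][:,2]))
print(manip.read_state()["eef_pos"],manip.read_state()["wrist_force"])
E
```

```text
side 30 40 6 a [-93. -86. -82.] b [4. 6. 7.] V 61.0
side 40 50 33 a [-99. -90. -81.] b [-10.   2.  10.] V 76.0
side 50 56 40 a [-157. -106.  -97.] b [-22.  27.  30.] V 60.0
side 56 62 233 a [-172. -125. -101.] b [-30.   8.  31.] V 55.0
side 62 70 103 a [-178. -166. -128.] b [-26.   8.  30.] V 48.0
side 70 80 26 a [-177. -144. -135.] b [-19.   9.  26.] V 89.5
side 80 95 36 a [-154. -143. -135.] b [-1. 10. 13.] V 93.0
side 95 110 34 a [-153. -144. -135.] b [-3. 10. 14.] V 93.0
top 40 50 6 a [-96. -83. -81.] b [-25.  -4.   3.] V 82.5
[487.5422615    8.70436175  39.07011213] [-0.31994863  0.58603999  1.86762708]
```

The depth shows the pad still at z≈60, with the finger ending on it at press (-144, 5). The force is only just starting to rise, so the real fingertips seem to sit about 20 mm above the stated TCP. I'll go on down in small steps and watch the force.

Request:
move_arm(moves=[[0,0,0.002,0],[0,0,0.004,0],[0,0,0.006,0],[0,0,0.006,0]])

```text
clock: 11.0
eef_pos: [487.5, 8.6, 32.8]
eef_rot: [3.142, 0.0, 0.492]
wrist_force: [0.2, -1.1, 1.9]
finger_gap: 0.3
finger_force: 0.9
```

```bash
cat > pad.py <<'E'
from h import *
c=cam("side");P=cloud(c);V=cv2.cvtColor(c["frame"],cv2.COLOR_BGR2HSV)
a=(P[...,:2]-O)@EX;b=(P[...,:2]-O)@EY;z=P[...,2]
m=(a>-172)&(a<-100)&(abs(b)<30)&(z>15)&(z<75)&(V[...,2]<70)
print("pad",m.sum(),"z med",np.median(z[m]),[ (lo,np.median(z[m&(a>lo)&(a<lo+15)]).round(1)) for lo in(-172,-157,-142,-127,-115)])
f=(a>-160)&(a<-128)&(abs(b)<20)&(z>30)&(z<140)&(V[...,2]>78);print("finger zmin",np.percentile(z[f],[1,5]) if f.sum() else None)
s=manip.read_state();print(s["clock"],s["eef_pos"].round(1),s["wrist_force"].round(1))
E
python3 pad.py
```

```text
pad 300 z med 54.951338715664406 [(-172, np.float64(56.8)), (-157, np.float64(55.4)), (-142, np.float64(54.6)), (-127, np.float64(54.3)), (-115, np.float64(53.5))]
finger zmin [65.379922   66.57311122]
11.05 [487.6   8.7  33. ] [-1.2 -1.1  0.6]
```

The pad is now following the fingers: it dropped from about 60 to 55 mm. I'll keep going.

Request:
move_arm(moves=[[0,0,0.003,0],[0,0,0.006,0],[0,0,0.009,0],[0,0,0.012,0],[0,0,0.014,0],[0,0,0.014,0]])

```text
clock: 11.65
eef_pos: [487.4, 8.7, 18.8]
eef_rot: [-3.141, 0.0, 0.492]
wrist_force: [-2.9, -1.2, 3.6]
finger_gap: 0.6
finger_force: 1.9
```

```bash
python3 pad.py
```

```text
pad 277 z med 41.797897213423084 [(-172, np.float64(41.4)), (-157, np.float64(41.0)), (-142, np.float64(41.5)), (-127, np.float64(42.2)), (-115, np.float64(42.9))]
finger zmin [51.12684882 53.5771247 ]
11.7 [487.5   8.7  19. ] [-2.3 -1.   4.4]
```

Request:
move_arm(moves=[[0,0,0.003,0],[0,0,0.006,0],[0,0,0.009,0],[0,0,0.011,0],[0,0,0.011,0]])

```text
clock: 12.2
eef_pos: [487.4, 8.6, 8.1]
eef_rot: [-3.142, 0.0, 0.492]
wrist_force: [-5.3, -3.0, 8.3]
finger_gap: 0.4
finger_force: 4.1
```

Request:
move_arm(moves=[[0,0,0.001,0],[0,0,0.002,0],[0,0,0.003,0],[0,0,0.003,0]])

```text
clock: 12.6
eef_pos: [487.5, 8.5, 6.3]
eef_rot: [3.141, 0.0, 0.492]
wrist_force: [-13.0, -3.7, 26.9]
finger_gap: 0.8
finger_force: 14.3
```

```bash
python3 pad.py
```

```text
pad 262 z med 30.625457472540518 [(-172, np.float64(27.7)), (-157, np.float64(28.6)), (-142, np.float64(30.9)), (-127, np.float64(31.7)), (-115, np.float64(32.3))]
finger zmin [35.80070702 40.87331001]
12.65 [487.5   8.5   6.3] [-14.1  -3.4  28.3]
```

The force has jumped to 28 N with the pad at about 29–30 mm, so it is on its stop. I'll hold briefly and then release slowly.

Request:
move_arm(moves=[[0,0,0.0004,0],[0,0,0.0004,0],[0,0,0.0004,0],[0,0,-0.004,0],[0,0,-0.012,0],[0,0,-0.02,0],[0,0,-0.028,0],[0,0,-0.036,0],[0,0,-0.044,0],[0,0,-0.07,0],[0,0,-0.11,0],[0,0,-0.15,0]])

```text
clock: 13.85
eef_pos: [486.8, 8.7, 156.4]
eef_rot: [-3.141, 0.001, 0.492]
wrist_force: [-0.1, -0.8, 0.4]
finger_gap: 0.2
finger_force: 0.0
```

```bash
python3 pad.py; python3 - <<'E'
from h import *
c=cam("side");P=cloud(c);V=cv2.cvtColor(c["frame"],cv2.COLOR_BGR2HSV)
a=(P[...,:2]-O)@EX;b=(P[...,:2]-O)@EY;z=P[...,2]
w=(V[...,1]>90)&(V[...,0]<30)&(abs(a)<36)
for n,m in(("t1",w&(b>5)&(b<30)&(z>60)&(z<105)),("t2",w&(b>40)&(b<102)&(z>60)&(z<105))): print(n,m.sum(),np.percentile(z[m],[50,90,97]).round(1))
m=w&(z>55)&(z<102)&(b>-40)&(b<130);print("b max",np.percentile(b[m],99))
cv2.imwrite("pics/s5.png",cv2.resize(c["frame"][110:260,190:360],None,fx=4,fy=4,interpolation=cv2.INTER_CUBIC))
E
```

```text
pad 349 z med 62.453907854701015 [(-172, np.float64(65.7)), (-157, np.float64(64.5)), (-142, np.float64(61.9)), (-127, np.float64(61.0)), (-115, np.float64(59.9))]
finger zmin None
13.9 [489.5   8.6 163.1] [1.  0.2 7. ]
t1 145 [91.3 92.9 93.7]
t2 551 [95.6 97.9 98.6]
b max 102.25445331047811
```

View pics/s5.png

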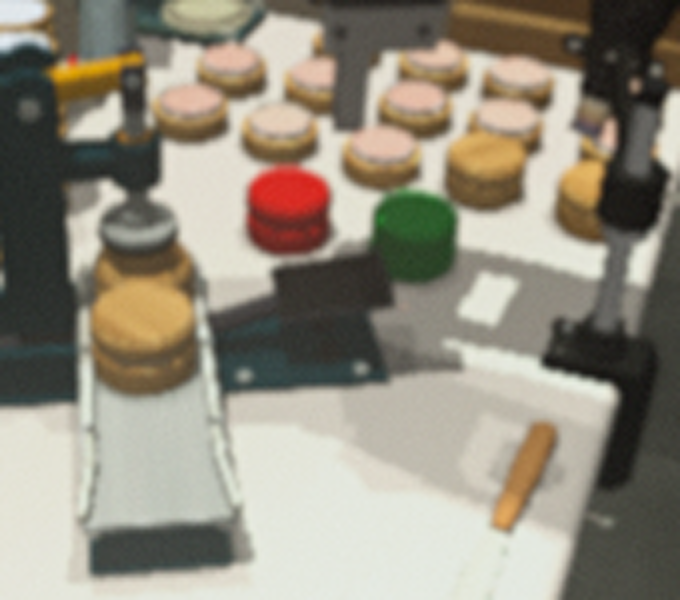

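The crop shows the pad back up at (335,280), z≈62. The first lid is down at about 91–92 mm, while the second is still at 97 mm and in place. The gripper is well clear.

Request:
move_arm(moves=[[0,0,-0.02,0],[0,0,-0.02,0],[0,0,-0.02,0],[0,0,-0.02,0]])

```text
clock: 14.35
eef_pos: [487.1, 8.7, 173.8]
eef_rot: [-3.141, 0.002, 0.492]
wrist_force: [0.6, 0.1, -1.1]
finger_gap: 0.6
finger_force: 0.0
```

```bash
python3 -c "
from cell import manip
print(manip.sign_off())"
```

```text
the job is handed in; nothing more can be done
None
```

I handed the job in at about 14 s: by camera and force readings the first tin is at the end stop with its lid pressed home, the pedal is back up, and the second tin waits behind it unpressed; sign-off gave no verdict.

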